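# Flip the hook stone onto the sharpening board

## Task

The sharpening stone for the fish hooks lies on its face beside the low wooden board, wooden back up. Without gripping or lifting it, push it along the table with the fingertips until its long side lies flush against the edge of the board, then push up its near long side so that it tips over that edge and flips onto the board, and leave it lying flat on the board with the grey stone face up. Leave the oil bottle, mug, tin and pliers where they are.

Things in the scene. Friction and masses are not known exactly. Their poses are not given: they have to be found in the camera images.
- board: Low plain wooden board, fixed to the table: 220 mm along its x, 220 mm along its y, 15 mm thick. Origin at the centre of its underside, on the table. The stone starts on its -x side, and the oil bottle stands on its +x half.
- board_edge (a point): Middle of the board's top edge on its -x side (15 mm above the table); same axes as the board. The stone is to be pushed in the +x direction against the upright 15 mm side below this edge, which runs along y, and flipped over it.
- stone_mid (a point): Centre (half-way up) of the loose sharpening stone: a flat block 70 mm along x, 130 mm along y and 18 mm thick along z, about 0.3 kg; a grey stone slab 11 mm thick glued to a dark wooden back 7 mm thick with two small brass screw heads. Its z axis points out of the wooden back: up at the start (9 mm above the table), down when flipped. At the start x points roughly (within 20 degrees) towards the board and its +x long side is 30 to 80 mm short of the board's edge.
- stone_lead (a point): Middle of the stone's long side that faces the board at the start (its +x side, 35 mm from the centre, half-way up); same axes as the stone. The side opposite is the near long side to push, a plain upright side 18 mm high.
- oil: Bystander: small amber oil bottle, 34 mm across and 75 mm tall, loose, standing on the board's far half. Origin at the centre of its underside.
- mug: Bystander: steel mug, 72 mm across and 75 mm tall with a handle, loose on the table. Origin at the centre of its underside.
- tin: Bystander: open copper-coloured hook tin, 120 mm across and 40 mm tall, loose on the table. Origin at the centre of its underside.
- pliers: Bystander: red-handled pliers lying flat, about 170 mm long along x and 66 mm wide, 14 mm high, loose on the table. Origin near the pivot, on the table.
- stone: The same stone, origin at the centre of its stone face (the underside at the start, 9 mm from point stone_mid along -z); same axes. While its near side is pressed towards the board with 10 to 15 N, fingertips that move upwards carry that side up with them by friction. Its foot draws back about 18 mm by the time it stands upright; just past upright it falls onto the board by itself.

How it is judged:
By the outcome, as a careful person would: the job done as asked, in the order asked, and still so for the second after the job is handed in, with the robot touching nothing.
It also fails if it takes over 64 s, if anything falls off the work surface, if the arm or the gripper's body presses on something with over 40 N, if the wrist force passes 120 N, or if a joint passes its speed limit or range.

## Robot

A 6-joint arm with a two-finger parallel gripper is mounted at the origin on the work surface. World frame = base frame: x ahead of the robot, y to its left, z up, the work surface at z = 0. Lengths are in m, angles in rad, forces in N, time in s.
With the tool pointing down it reaches from about 0.425 to 0.95 m from the base axis. Payload 14.7 kg.
Tool frame: the origin (TCP) lies at the very end of the fingers, on their centre line; the grasp point (between the pads) lies 19 mm behind it; z points along the fingers, y is the line along which they close (so a half turn about z gives the same grasp; the last joint's range is limited). The gripper opens to 85 mm and grips with 20 to 120 N. Pads are 22 mm wide; open, the fingers measure 114 mm over their backs; the gripper's body (76 mm by 85 mm) begins 54 mm behind the grasp point. The pads swing forward as they close: fully open they stand 13 mm farther back than shut.
Start: joints at [-1.209, 0.48, 1.596, -0, 1.065, -0.047], TCP at [0.258, -0.596, 0.231] pointing down, gripper open.
Joint ranges: [-2.75, 2.75], [-0.82, 2.05], [0.23, 2.67], [-1.56, 4.7], [0.09, 2.69], [-2.92, 2.92]. Speed limits (rad/s): [1.89, 1.89, 2.39, 3.01, 3.01, 3.01].

## Interface

Orientations are given as [roll, pitch, yaw] about the fixed x, y, z axes, in that order (R = Rz(yaw) Ry(pitch) Rx(roll)).
In Python, from plant import env, vision gives the robot as it stands.
- The arm moves only by the shell command python3 -m pendant 'ROWS' [OPENING] [FORCE]. ROWS is JSON, a list of rows, each a list of 6 numbers: the shift along the world's x, y, z each as a share of 0.15 m, from -1 to 1, then the turn, a rotation vector about the world's x, y, z each as a share of pi rad, from -1 to 1. A call has 1 to 20 rows; each row is the pose to reach, as a shift and turn from the pose commanded when the call began, turning the shorter way round; what a row does not reach only later rows make up. A row lasts 1/8 s, in which the tool goes at most 62.5 mm and 10.7 degrees, less where a joint would pass 70% of its speed; a pose out of reach is approached as far as the arm can. A call with a number of a shift or a turn outside -1 to 1 is refused whole. A call with a gripper value outside its range is refused whole. OPENING is the closure, from -1 (fully open) to 1 (shut), so that 0 is half open, set as the call begins (- or left out, the last holds). The fingers move at their own pace and stop on an object; FORCE is the grip in N (left out, the last holds). Time passes only in rows, so rows that repeat a pose let the fingers close. It gives the time, the measured TCP pose, the force, the opening and the grip force at its end, in the units of the state.
- env.read_state(): the state, without advancing time (a new reading comes with each control period).
- vision.snapshot(name): name is "scene" or "side" or "wrist"; returns the picture (480x640x3 uint8, blue, green, red); there is no depth.
- vision.camera_params(name): a dict with "intrinsics" (3x3 intrinsics, pixels), "rvec" (rotation vector, rad) and "tvec" (3), from world to camera coordinates, as OpenCV has them; the wrist camera has in their place "hand_eye" (4x4, takes a point from camera to tool coordinates, whose origin is the TCP and whose axes are the flange's). Camera axes: x right, y down, z forward; pixel columns grow to the right and rows downward; lengths in m; the calibration is good to about 2 mm. A picture is of the moment at which its call begins: read the wrist's pose just before it. camera_params takes no time and is no camera call.
- env.sign_off(): hands the job in; it is judged then, once.
Trained networks look in the newest picture that a camera, given by its name, has taken for a name from the list of things; names that differ only in an ending like _2 or _b are one class to them, and where a whole thing is asked for, a point or a joint stands for the part that bears it (a point fixed in the world has none). Each returns a list of dicts, best first, with "score" (0 to 1); they miss things now and then, are a little off and sometimes report something else, mostly with a low value. They report only what shows in the picture. A call takes as long as a camera call.
- vision.masks_of(camera, label): "pixels" (480x640 bool, what is visible of it).
- vision.pinpoint(camera, label): "at" ([x, y, z] in m, in the coordinates of the camera as it stood for that picture, good to about 4 mm: a listed point, or the origin of a listed thing).
The state is a dict: "time": time; "joint_pos": joint angles; "qvel": joint speeds; "tau": joint torques, N m; "ee_pos": TCP position; "ee_rot": TCP orientation; "force": force on the tool from outside, world axes, zero at the start; "wrist_torque": the same for the moment, N m; "opening": finger opening in m; "grip_force": force on a finger pad.
Only numpy, scipy, OpenCV 4.12 (cv2) and the standard library are available. Lean on these libraries where they do the work, as an engineer would, in place of code of your own. Each camera call takes 0.05 s, during which the arm holds its last target. There are 200 camera calls.

## Working session

There is one attempt and no reset: what is moved stays moved. The work goes in short steps, Python scripts to look and compute and a shell command to move; the robot and the scene stay as the last step left them, time stands still between calls to the robot, and variables do not carry over. Pictures are saved under pics/ and viewed, at most 11 in all, crops included, and the job is handed in when it is done.

```bash
mkdir -p pics; ls; cat > h.py <<'E'
import numpy as np, cv2
from plant import env, vision
from scipy.spatial.transform import Rotation as R
def cam(n):
    p=vision.camera_params(n); K=np.array(p["intrinsics"])
    if "rvec" in p:
        A=R.from_rotvec(np.array(p["rvec"]).ravel()).as_matrix().T; t=-A@np.array(p["tvec"]).ravel()
    else:
        s=env.read_state(); T=np.eye(4); T[:3,:3]=R.from_euler('xyz',s["ee_rot"]).as_matrix(); T[:3,3]=s["ee_pos"]
        T=T@np.array(p["hand_eye"]); A,t=T[:3,:3],T[:3,3]
    return K,A,t
def ray(n,uv,z,c=None):
    K,A,t=c or cam(n); uv=np.atleast_2d(np.array(uv,float)); d=(A@np.linalg.inv(K)@np.c_[uv,np.ones(len(uv))].T).T
    return t+d*((z-t[2])/d[:,2])[:,None]
def rect(n,label,z,c=None):
    m=vision.masks_of(n,label)
    if not m: return None
    m=m[0]; v,u=np.nonzero(m["pixels"]); p=ray(n,np.c_[u,v],z,c)[:,:2]
    return m["score"],len(u),cv2.minAreaRect((p*1000).astype(np.float32))
E
python3 - <<'E'
from h import *
s=env.read_state(); print({k:np.round(v,3) for k,v in s.items()})
for n in("scene","side"):
    im=vision.snapshot(n); cv2.imwrite(f"pics/{n}0.png",im); c=cam(n); print(n,c[2].round(3))
    for l in["board","board_edge","stone_mid","stone_lead","stone","oil","mug","tin","pliers"]:
        r=vision.pinpoint(n,l)
        print(l,[(round(x["score"],2),(c[1]@np.array(x["at"])+c[2]).round(4)) for x in r[:2]])
    print(rect(n,"stone",.018),rect(n,"board",.015))
E
```

```text
pics
{'time': np.float64(0.0), 'joint_pos': array([-1.209,  0.481,  1.597,  0.   ,  1.065, -0.047]), 'qvel': array([-0.   ,  0.   ,  0.   , -0.001,  0.   ,  0.001]), 'tau': array([ 2.0000e-03, -9.5061e+01, -4.3018e+01, -0.0000e+00,  1.2000e-02,
        0.0000e+00]), 'ee_pos': array([ 0.258, -0.596,  0.231]), 'ee_rot': array([-3.14 , -0.   ,  0.409]), 'force': array([ 0.952,  0.212, -0.395]), 'wrist_torque': array([0.011, 0.02 , 0.015]), 'grip_force': np.float64(0.0), 'opening': np.float64(0.085)}
scene [ 1.302 -0.395  0.778]
board [(0.59, array([0.584 , 0.1193, 0.    ]))]
board_edge [(0.67, array([0.5537, 0.01  , 0.0166]))]
stone_mid [(0.7, array([ 0.5463, -0.1028,  0.011 ]))]
stone_lead [(0.66, array([ 0.5478, -0.0665,  0.0084]))]
stone [(0.63, array([ 5.461e-01, -1.058e-01,  1.000e-04]))]
oil [(0.68, array([0.5764, 0.2007, 0.0201]))]
mug [(0.56, array([0.4444, 0.377 , 0.0008]))]
tin [(0.73, array([ 0.6285, -0.3821,  0.0053])), (0.7, array([ 0.5502, -0.0662,  0.0087]))]
pliers []
(0.96, 1350, ((551.6242065429688, -104.41973876953125), (73.99925994873047, 148.40585327148438), 78.4202
[... 156 characters left out ...]
ard []
board_edge [(0.6, array([0.551 , 0.013 , 0.0173]))]
stone_mid [(0.63, array([ 0.541 , -0.1038,  0.0061])), (0.42, array([ 0.5421, -0.1016, -0.0042]))]
stone_lead [(0.41, array([0.444 , 0.3763, 0.0016]))]
stone []
oil [(0.62, array([0.571 , 0.2009, 0.0163]))]
mug [(0.91, array([0.4475, 0.3793, 0.0028])), (0.48, array([ 5.443e-01, -1.040e-01,  1.000e-04]))]
tin [(0.97, array([ 0.6309, -0.384 , -0.0011]))]
pliers [(0.81, array([ 7.74e-01, -4.74e-02, -7.00e-04]))]
(0.78, 1444, ((539.2238159179688, -93.30037689208984), (81.52962493896484, 138.87477111816406), 78.75872802734375)) (0.8, 8290, ((578.2875366210938, 122.57467651367188), (226.947021484375, 226.8419647216797), 74.68453979492188))
```

View pics/scene0.png

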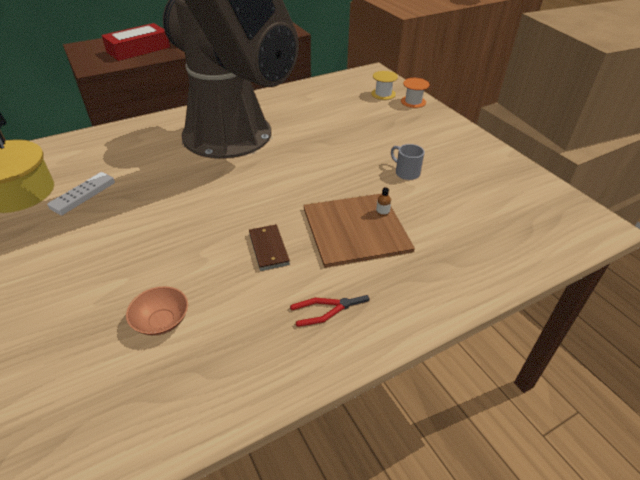

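View pics/side0.png

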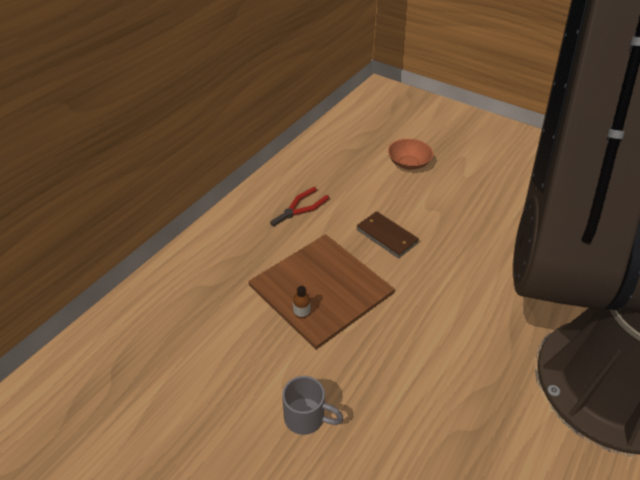

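The scene view shows the stone at pixel (269,246), wooden back up, and the board at (357,229) with the oil bottle on its far half at (384,205). The pliers are at (335,308), the tin at (158,312) and the mug at (408,162). The board's x axis comes out near 75° yaw and the gap near 78 mm. In the side view the stone is at (387,233) and the board at (321,289), which agrees. I'll move behind the stone and look from close by.

```bash
python3 -m pendant '[[0.2,0.31,0,0,0,0.04],[0.4,0.62,0,0,0,0.08],[0.6,0.93,0,0,0,0.1],[0.6,0.93,0,0,0,0.1]]' -1
python3 -m pendant '[[0.2,0.31,0,0,0,0.04],[0.4,0.62,0,0,0,0.08],[0.6,0.93,0,0,0,0.1],[0.6,0.93,0,0,0,0.1]]'
python3 -m pendant '[[0.2,0.31,-0.07,0,0,0.04],[0.4,0.62,-0.14,0,0,0.08],[0.58,0.93,-0.2,0,0,0.0865],[0.58,0.93,-0.2,0,0,0.0865],[0.58,0.93,-0.2,0,0,0.0865]]'
python3 - <<'E'
from h import *
s=env.read_state(); print(s["time"],s["ee_pos"],s["ee_rot"],s["joint_pos"],s["force"])
c=cam("wrist"); im=vision.snapshot("wrist"); cv2.imwrite("pics/w0.png",im); print(c[2],c[1][:,2])
for l in["board_edge","stone_mid","stone_lead","stone"]:
    r=vision.pinpoint("wrist",l)
    print(l,[(round(x["score"],2),(c[1]@np.array(x["at"])+c[2]).round(4)) for x in r[:2]])
print(rect("wrist","stone",.018,c),rect("wrist","board",.015,c))
E
```

```text
time: 1.7
ee_pos: [0.35, -0.454, 0.2316]
ee_rot: [-3.141, -0.001, 0.727]
force: [0.4, -0.4, -0.6]
opening: 0.085
grip_force: 0.0
time: 2.2
ee_pos: [0.4399, -0.3153, 0.2315]
ee_rot: [3.141, -0.0, 1.041]
force: [-0.4, -0.8, -0.4]
opening: 0.0856
grip_force: 0.0
time: 2.82
ee_pos: [0.5253, -0.1789, 0.2013]
ee_rot: [-3.142, 0.0, 1.308]
force: [-1.1, 0.0, 0.4]
opening: 0.0854
grip_force: 0.0
2.825 [ 0.52531684 -0.17887251  0.20127458] [-3.14155781e+00  4.04028899e-04  1.30840728e+00] [-3.82546517e-01  3.82153984e-01  1.84867429e+00 -5.13051993e-04
  9.10750603e-01 -1.19842886e-01] [-1.1315997   0.02732455  0.44639938]
[ 0.54355074 -0.11095614  0.34552716] [-0.07293116 -0.26812835 -0.96061867]
board_edge [(0.32, array([ 0.5464, -0.1032,  0.0019]))]
stone_mid [(0.56, array([ 0.5445, -0.1031,  0.0103]))]
stone_lead [(0.63, array([ 0.55  , -0.0704,  0.0085]))]
stone [(0.56, array([ 0.5458, -0.102 ,  0.0028]))]
(0.95, 11433, ((542.809326171875, -102.86344909667969), (70.13621520996094, 130.95880126953125), 77.94381713867188)) None
```

View pics/w0.png

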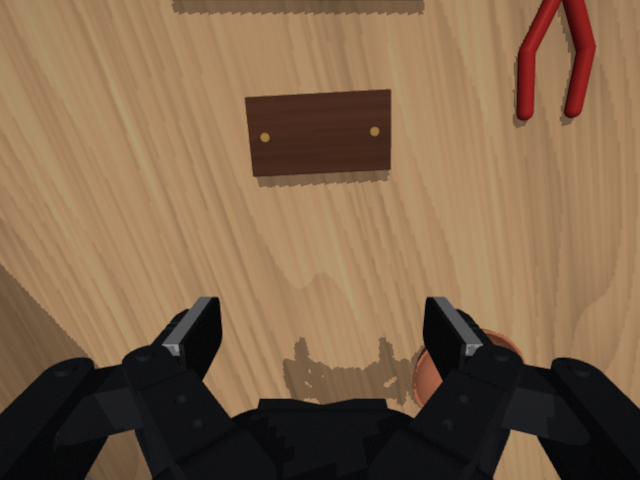

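The wrist view shows the stone at pixels (247–391, 90–176), squarely ahead of the open fingers, with the board edge at row ~5 on top. The stone's yaw is 78° and its size reads 70×131 mm, as it should. I'll lower the fingers behind it and feel for the table.

```bash
python3 -m pendant '[[0,0,-0.35,0,0,0],[0,0,-0.7,0,0,0],[0,0,-1,0,0,0],[0,0,-1,0,0,0]]' -1
python3 -m pendant '[[0,0,-0.1,0,0,0],[0,0,-0.2,0,0,0],[0,0,-0.24,0,0,0],[0,0,-0.26,0,0,0],[0,0,-0.26,0,0,0]]'
python3 -m pendant '[[0,0,-0.01,0,0,0],[0,0,-0.02,0,0,0],[0,0,-0.03,0,0,0],[0,0,-0.03,0,0,0]]'
```

```text
time: 3.68
ee_pos: [0.5232, -0.1774, 0.0489]
ee_rot: [-3.136, -0.001, 1.308]
force: [0.7, 0.0, -0.1]
opening: 0.085
grip_force: 0.0
time: 4.3
ee_pos: [0.5255, -0.1779, 0.0124]
ee_rot: [3.141, 0.0, 1.309]
force: [-0.2, -0.3, -0.5]
opening: 0.0855
grip_force: 0.0
time: 4.8
ee_pos: [0.5253, -0.1779, 0.0077]
ee_rot: [-3.141, -0.0, 1.309]
force: [0.2, 0.5, -0.2]
opening: 0.0854
grip_force: 0.0
```

```bash
python3 -m pendant '[[0,0,-0.02,0,0,0],[0,0,-0.04,0,0,0],[0,0,-0.04,0,0,0]]'
python3 -m pendant '[[0,0,-0.01,0,0,0],[0,0,-0.02,0,0,0],[0,0,-0.02,0,0,0]]'
python3 -m pendant '[[0,0,-0.01,0,0,0],[0,0,-0.02,0,0,0],[0,0,-0.02,0,0,0]]'
```

```text
time: 5.18
ee_pos: [0.5252, -0.1778, 0.0015]
ee_rot: [-3.141, -0.0, 1.309]
force: [0.4, -0.4, -0.4]
opening: 0.0853
grip_force: 0.0
time: 5.55
ee_pos: [0.5253, -0.1779, -0.0013]
ee_rot: [-3.141, -0.0, 1.309]
force: [-0.5, -0.2, 0.2]
opening: 0.0856
grip_force: 0.0
time: 5.92
ee_pos: [0.5253, -0.1779, -0.0043]
ee_rot: [-3.141, -0.0, 1.309]
force: [0.5, -0.6, -0.6]
opening: 0.0856
grip_force: 0.0
```

```bash
python3 -m pendant '[[0,0,-0.015,0,0,0],[0,0,-0.03,0,0,0],[0,0,-0.03,0,0,0]]'
python3 -m pendant '[[0,0,-0.01,0,0,0],[0,0,-0.015,0,0,0],[0,0,-0.015,0,0,0]]'
python3 -m pendant '[[0,0,-0.008,0,0,0],[0,0,-0.01,0,0,0],[0,0,-0.01,0,0,0]]'
```

```text
time: 6.3
ee_pos: [0.5253, -0.1779, -0.0089]
ee_rot: [-3.141, -0.0, 1.309]
force: [-0.2, 0.1, -0.5]
opening: 0.0856
grip_force: 0.0
time: 6.68
ee_pos: [0.5254, -0.1779, -0.011]
ee_rot: [-3.142, -0.0, 1.309]
force: [-0.4, -0.4, -0.4]
opening: 0.0854
grip_force: 0.0
time: 7.05
ee_pos: [0.5254, -0.1779, -0.0125]
ee_rot: [-3.142, -0.0, 1.309]
force: [0.1, 0.3, 0.0]
opening: 0.0855
grip_force: 0.0
```

```bash
python3 -m pendant '[[0.035,0.129,0.005,0,0,0],[0.047,0.174,0.005,0,0,0],[0.059,0.219,0.005,0,0,0],[0.069,0.258,0.005,0,0,0],[0.079,0.296,0.005,0,0,0],[0.090,0.335,0.005,0,0,0],[0.1,0.373,0.005,0,0,0],[0.11,0.412,0.005,0,0,0],[0.121,0.45,0.005,0,0,0],[0.131,0.489,0.005,0,0,0],[0.14,0.52,0.005,0,0,0],[0.14,0.52,0.005,0,0,0]]'
python3 - <<'E'
from h import *
s=env.read_state(); print(s["time"],s["ee_pos"],s["ee_rot"],s["force"])
c=cam("wrist"); im=vision.snapshot("wrist"); cv2.imwrite("pics/w1.png",im)
for l in["board_edge","stone_mid","stone_lead"]:
    r=vision.pinpoint("wrist",l)
    print(l,[(round(x["score"],2),(c[1]@np.array(x["at"])+c[2]).round(4)) for x in r[:2]])
print(rect("wrist","stone",.018,c))
m=vision.masks_of("wrist","board")
if m:
    P=m[0]["pixels"]; cols=[u for u in range(0,640,4) if P[:,u].any()]
    b=np.array([(u,np.nonzero(P[:,u])[0].max()) for u in cols]); print(m[0]["score"],b[::8].tolist())
E
```

```text
time: 8.55
ee_pos: [0.5465, -0.0995, -0.0117]
ee_rot: [-3.142, -0.0, 1.309]
force: [-0.3, 0.5, -0.3]
opening: 0.0854
grip_force: 0.0
8.55 [ 0.54650169 -0.09947934 -0.01173429] [-3.14157748e+00 -8.26731679e-05  1.30928158e+00] [-0.30237507  0.53835324 -0.33900167]
board_edge [(0.93, array([0.5522, 0.0108, 0.0151]))]
stone_mid [(0.55, array([ 0.5551, -0.0534,  0.0099]))]
stone_lead [(0.6, array([ 0.5693, -0.0218,  0.0101]))]
(0.6, 78536, ((558.0, -54.70765686035156), (70.57757568359375, 131.5664825439453), 75.0532455444336))
0.64 [[0, 26], [32, 26], [64, 26], [96, 26], [128, 26], [160, 26], [192, 25], [224, 26], [256, 26], [288, 26], [320, 27], [352, 26], [384, 27], [416, 27], [448, 26], [480, 27], [512, 26], [544, 27], [576, 27], [608, 15]]
```

View pics/w1.png

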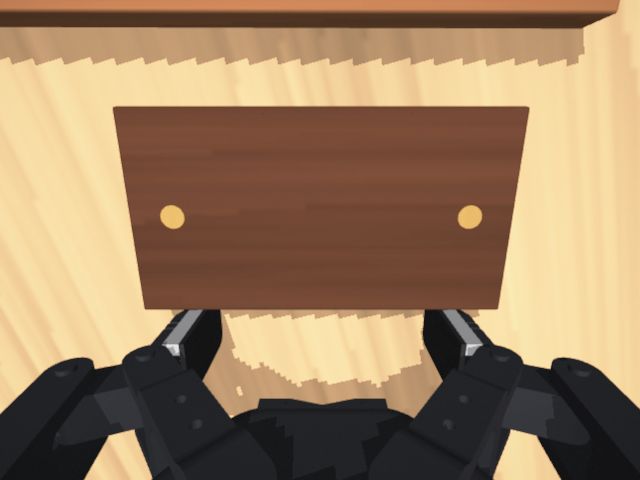

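The wrist view shows the stone squared up on both fingertips, its far side at row 107. The board's bottom edge is at row 26 and parallel, with a gap of about 27 mm. I'll close most of the gap, then creep in on force.

```bash
python3 -m pendant '[[0.010,0.039,0,0,0,0],[0.021,0.077,0,0,0,0],[0.031,0.116,0,0,0,0],[0.040,0.148,0,0,0,0],[0.040,0.148,0,0,0,0]]'
python3 -m pendant '[[0.003,0.013,0,0,0,0],[0.007,0.026,0,0,0,0],[0.007,0.026,0,0,0,0]]'
python3 -m pendant '[[0.003,0.0097,0,0,0,0],[0.005,0.0193,0,0,0,0],[0.005,0.0193,0,0,0,0]]'
```

```text
time: 9.48
ee_pos: [0.5525, -0.0772, -0.0117]
ee_rot: [3.142, -0.0, 1.309]
force: [1.2, -0.5, 0.3]
opening: 0.0853
grip_force: 0.0
time: 9.85
ee_pos: [0.5533, -0.074, -0.0117]
ee_rot: [-3.141, 0.0, 1.309]
force: [-1.5, -3.4, 0.6]
opening: 0.0856
grip_force: 1.7
time: 10.22
ee_pos: [0.5533, -0.0736, -0.0117]
ee_rot: [-3.141, 0.002, 1.308]
force: [-10.6, -41.5, 3.0]
opening: 0.0855
grip_force: 21.5
```

Flush contact is at TCP (0.5533, -0.0736), which fits the measured edge, at roughly 16 N per mm. I'll ease to about 14 N and start lifting.

```bash
python3 -m pendant '[[-0.003,-0.0110,0,0,0,0],[-0.003,-0.011,0,0,0,0]]'
python3 -m pendant '[[-0.0005,-0.002,0.013,0,0,0],[-0.001,-0.004,0.027,0,0,0],[-0.001,-0.004,0.027,0,0,0]]'
```

```text
time: 10.48
ee_pos: [0.5533, -0.0738, -0.0117]
ee_rot: [-3.141, 0.001, 1.308]
force: [-4.8, -18.9, 1.5]
opening: 0.0859
grip_force: 9.8
time: 10.85
ee_pos: [0.5533, -0.074, -0.0077]
ee_rot: [-3.141, 0.001, 1.309]
force: [-2.7, -13.8, -2.0]
opening: 0.0853
grip_force: 6.8
```

```bash
python3 -m pendant '[[-0.0005,-0.0015,0.013,0,0,0],[-0.001,-0.003,0.027,0,0,0],[-0.001,-0.003,0.04,0,0,0],[-0.001,-0.003,0.04,0,0,0]]'
python3 - <<'E'
from h import *
cv2.imwrite("pics/w2.png",vision.snapshot("wrist"))
E
```

```text
time: 11.35
ee_pos: [0.5532, -0.0742, -0.0016]
ee_rot: [-3.141, 0.0, 1.309]
force: [-2.6, -9.9, -0.7]
opening: 0.0852
grip_force: 4.9
```

View pics/w2.png

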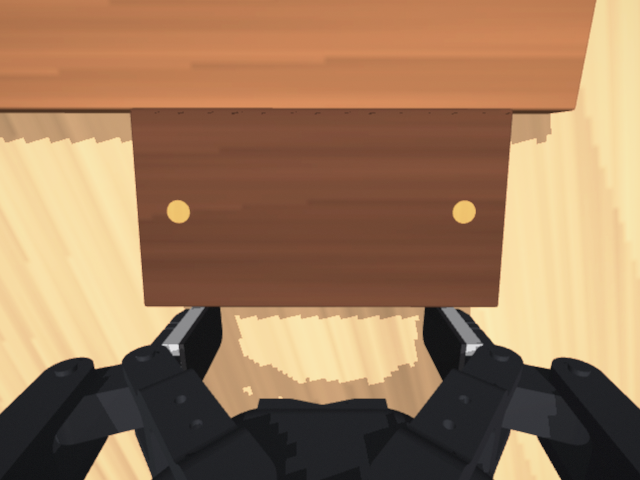

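The stone is flush with the board edge at row 109. Its near side (row 306) rises with the fingertips, about 10 mm so far. I'll keep lifting.

```bash
python3 -m pendant '[[0,0,0.013,0,0,0],[0,0,0.027,0,0,0],[0,0,0.04,0,0,0],[0,0,0.053,0,0,0],[0,0,0.053,0,0,0]]'
python3 -m pendant '[[0.0003,0.001,0.013,0,0,0],[0.0006,0.002,0.027,0,0,0],[0.001,0.003,0.04,0,0,0],[0.001,0.004,0.047,0,0,0],[0.001,0.004,0.047,0,0,0]]'
```

```text
time: 12.02
ee_pos: [0.5533, -0.0739, 0.0063]
ee_rot: [-3.141, 0.0, 1.309]
force: [-2.1, -5.3, -0.9]
opening: 0.0855
grip_force: 2.6
time: 12.65
ee_pos: [0.5538, -0.0729, 0.0135]
ee_rot: [3.141, -0.0, 1.309]
force: [-0.2, 0.2, -0.8]
opening: 0.0853
grip_force: 0.0
```

```bash
python3 - <<'E'
from h import *
cv2.imwrite("pics/w3.png",vision.snapshot("wrist"))
E
```

```text
(no output)
```

View pics/w3.png

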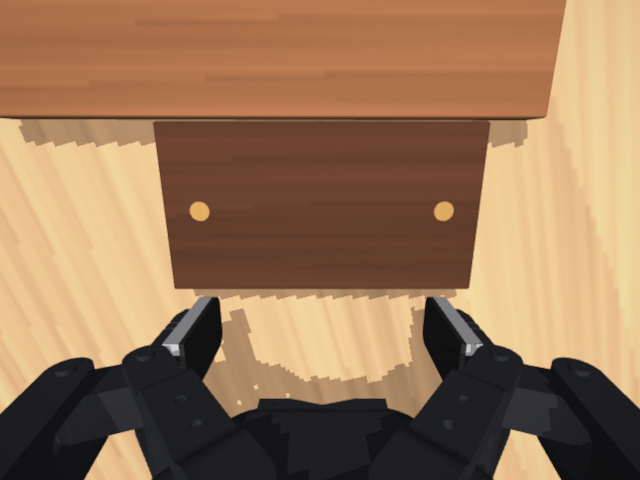

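The wrist view shows the stone back flat on the table (rows 122–288), about 2 mm off the board: it slipped when the press faded to 5 N. I'll back off, go down and repeat, holding about 15 N.

```bash
python3 -m pendant '[[-0.010,-0.039,0,0,0,0],[-0.014,-0.052,0,0,0,0],[-0.014,-0.052,-0.08,0,0,0],[-0.014,-0.052,-0.14,0,0,0],[-0.014,-0.052,-0.168,0,0,0],[-0.014,-0.052,-0.168,0,0,0]]'
python3 -m pendant '[[0.005,0.02,0,0,0,0],[0.0085,0.032,0,0,0,0],[0.0095,0.035,0,0,0,0],[0.0105,0.039,0,0,0,0],[0.0112,0.042,0,0,0,0],[0.0112,0.042,0,0,0,0]]'
```

```text
time: 13.45
ee_pos: [0.5512, -0.0807, -0.0124]
ee_rot: [-3.141, 0.0, 1.309]
force: [-0.2, 0.1, -0.0]
opening: 0.0857
grip_force: 0.0
time: 14.2
ee_pos: [0.5533, -0.0747, -0.0117]
ee_rot: [3.141, 0.0, 1.309]
force: [-0.5, -3.6, 3.2]
opening: 0.0853
grip_force: 1.8
```

```bash
python3 -m pendant '[[0.0017,0.0065,0,0,0,0],[0.0026,0.0097,0,0,0,0],[0.0026,0.0097,0,0,0,0]]'
```

```text
time: 14.58
ee_pos: [0.5534, -0.0738, -0.0118]
ee_rot: [-3.141, 0.0, 1.308]
force: [-4.1, -15.1, 3.8]
opening: 0.0854
grip_force: 7.7
```

```bash
python3 -m pendant '[[-0.0002,-0.001,0.013,0,0,0],[-0.0005,-0.002,0.027,0,0,0],[-0.0007,-0.0025,0.04,0,0,0],[-0.0007,-0.0025,0.04,0,0,0]]'
```

```text
time: 15.08
ee_pos: [0.5532, -0.0741, -0.006]
ee_rot: [-3.141, 0.0, 1.309]
force: [-1.1, -12.9, -2.5]
opening: 0.0856
grip_force: 6.3
```

```bash
python3 -m pendant '[[0,0,0.013,0,0,0],[0,0.0005,0.027,0,0,0],[0,0.001,0.027,0,0,0]]'
```

```text
time: 15.45
ee_pos: [0.5532, -0.0741, -0.0019]
ee_rot: [-3.141, 0.001, 1.309]
force: [-2.8, -14.7, -2.4]
opening: 0.0853
grip_force: 7.6
```

```bash
python3 -m pendant '[[0.0003,0.001,0.013,0,0,0],[0.0005,0.002,0.027,0,0,0],[0.0005,0.002,0.027,0,0,0]]'
python3 -m pendant '[[0.0003,0.001,0.013,0,0,0],[0.0006,0.0025,0.027,0,0,0],[0.0006,0.0025,0.027,0,0,0]]'
```

```text
time: 15.82
ee_pos: [0.5533, -0.0739, 0.0022]
ee_rot: [-3.141, 0.001, 1.309]
force: [-3.4, -16.0, -0.8]
opening: 0.0854
grip_force: 8.2
time: 16.2
ee_pos: [0.5534, -0.0735, 0.0063]
ee_rot: [-3.141, 0.001, 1.309]
force: [-2.3, -16.1, 0.0]
opening: 0.0852
grip_force: 8.2
```

```bash
python3 - <<'E'
from h import *
cv2.imwrite("pics/w4.png",vision.snapshot("wrist"))
a=cv2.imread("pics/w4.png")[80:330,100:560]
im=vision.snapshot("side"); b=cv2.resize(im[180:300,300:460],None,fx=2,fy=2,interpolation=cv2.INTER_CUBIC)
o=np.zeros((500,460,3),np.uint8); o[:250]=a; o[250:490,:320]=b; cv2.imwrite("pics/c4.png",o)
E
```

```text
(no output)
```

View pics/c4.png

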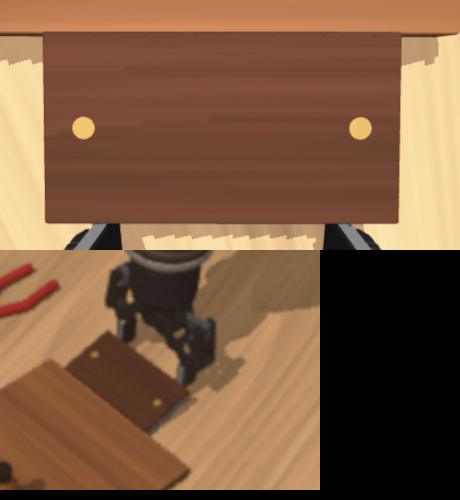

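The crop shows the stone still on the fingertips with its near side raised: far width 358 px against near width 352, and no slip. I'll keep lifting with a firmer press.

```bash
python3 -m pendant '[[0.0006,0.002,0.013,0,0,0],[0.0012,0.0045,0.027,0,0,0],[0.0012,0.0045,0.027,0,0,0]]'
```

```text
time: 16.68
ee_pos: [0.5535, -0.0729, 0.0104]
ee_rot: [-3.141, 0.001, 1.309]
force: [-3.7, -17.4, 2.0]
opening: 0.0854
grip_force: 8.7
```

```bash
python3 -m pendant '[[0.001,0.003,0.013,0,0,0],[0.0017,0.0064,0.027,0,0,0],[0.0017,0.0064,0.027,0,0,0]]'
```

```text
time: 17.05
ee_pos: [0.5538, -0.0721, 0.0145]
ee_rot: [-3.142, 0.001, 1.309]
force: [-3.9, -18.0, 3.2]
opening: 0.0853
grip_force: 9.5
```

```bash
python3 -m pendant '[[0.001,0.0035,0.013,0,0,0],[0.0019,0.007,0.027,0,0,0],[0.0019,0.007,0.027,0,0,0]]'
python3 -m pendant '[[0.0011,0.0043,0.013,0,0,0],[0.0023,0.0087,0.027,0,0,0],[0.0023,0.0087,0.027,0,0,0]]'
```

```text
time: 17.42
ee_pos: [0.5541, -0.071, 0.0186]
ee_rot: [-3.142, 0.001, 1.309]
force: [-4.4, -17.5, 4.6]
opening: 0.0856
grip_force: 9.5
time: 17.8
ee_pos: [0.5545, -0.0697, 0.0227]
ee_rot: [3.142, 0.001, 1.309]
force: [-3.9, -18.3, 4.3]
opening: 0.0854
grip_force: 9.7
```

```bash
python3 -m pendant '[[0.0014,0.0052,0.013,0,0,0],[0.0028,0.0103,0.027,0,0,0],[0.0028,0.0103,0.027,0,0,0]]'
python3 -m pendant '[[0.0016,0.006,0.013,0,0,0],[0.0033,0.0122,0.027,0,0,0],[0.0033,0.0122,0.027,0,0,0]]'
```

```text
time: 18.18
ee_pos: [0.5549, -0.0681, 0.0268]
ee_rot: [3.141, 0.001, 1.309]
force: [-4.7, -17.7, 7.3]
opening: 0.0858
grip_force: 9.7
time: 18.55
ee_pos: [0.5554, -0.0663, 0.0309]
ee_rot: [3.142, 0.001, 1.309]
force: [-5.0, -17.6, 7.2]
opening: 0.0854
grip_force: 9.8
```

```bash
python3 -m pendant '[[0.002,0.0077,0.013,0,0,0],[0.004,0.0155,0.027,0,0,0],[0.004,0.0155,0.027,0,0,0]]'
python3 -m pendant '[[0.0024,0.009,0.013,0,0,0],[0.0049,0.018,0.027,0,0,0],[0.0049,0.018,0.027,0,0,0]]'
```

```text
time: 18.92
ee_pos: [0.5561, -0.0641, 0.0351]
ee_rot: [3.141, 0.001, 1.309]
force: [-5.8, -19.0, 10.2]
opening: 0.0853
grip_force: 11.0
time: 19.3
ee_pos: [0.5567, -0.0615, 0.0393]
ee_rot: [3.141, 0.001, 1.309]
force: [-6.4, -20.3, 13.1]
opening: 0.0854
grip_force: 12.5
```

```bash
python3 -m pendant '[[0.0022,0.0083,0.011,0,0,0],[0.0045,0.0167,0.022,0,0,0],[0.0045,0.0167,0.022,0,0,0]]'
python3 -m pendant '[[0.0025,0.0095,0.011,0,0,0],[0.005,0.019,0.021,0,0,0],[0.005,0.019,0.021,0,0,0]]'
```

```text
time: 19.68
ee_pos: [0.5574, -0.0591, 0.0427]
ee_rot: [3.141, 0.001, 1.309]
force: [-7.4, -22.0, 15.7]
opening: 0.0853
grip_force: 13.8
time: 20.05
ee_pos: [0.5581, -0.0565, 0.046]
ee_rot: [3.141, 0.002, 1.309]
force: [-9.5, -25.0, 19.4]
opening: 0.0858
grip_force: 16.0
```

```bash
python3 -m pendant '[[0.0005,0.002,0.011,0,0,0],[0.003,0.0115,0.021,0,0,0],[0.003,0.0115,0.021,0,0,0]]'
```

```text
time: 20.42
ee_pos: [0.5588, -0.0542, 0.049]
ee_rot: [3.141, 0.001, 1.309]
force: [-6.2, -17.0, 15.3]
opening: 0.0856
grip_force: 11.4
```

```bash
python3 -m pendant '[[0.0035,0.013,0.009,0,0,0],[0.007,0.026,0.018,0,0,0],[0.007,0.026,0.018,0,0,0]]'
```

```text
time: 20.8
ee_pos: [0.5597, -0.0508, 0.0521]
ee_rot: [3.141, 0.002, 1.309]
force: [-10.3, -24.4, 25.9]
opening: 0.0859
grip_force: 17.5
```

```bash
python3 -m pendant '[[0.0043,0.016,0.009,0,0,0],[0.0085,0.032,0.018,0,0,0],[0.0085,0.032,0.018,0,0,0]]'
```

```text
time: 21.18
ee_pos: [0.5609, -0.0466, 0.0555]
ee_rot: [3.141, 0.002, 1.309]
force: [-15.4, -31.0, 40.9]
opening: 0.0854
grip_force: 25.8
```

```bash
python3 -m pendant '[[0.0005,0.002,0.009,0,0,0],[0.0026,0.01,0.017,0,0,0],[0.0026,0.01,0.017,0,0,0]]'
```

```text
time: 21.55
ee_pos: [0.5615, -0.0445, 0.0576]
ee_rot: [3.141, 0.001, 1.309]
force: [-10.6, -21.4, 30.1]
opening: 0.0856
grip_force: 18.9
```

```bash
python3 -m pendant '[[0.0026,0.01,0.008,0,0,0],[0.006,0.0225,0.017,0,0,0],[0.006,0.0225,0.017,0,0,0]]'
```

```text
time: 21.92
ee_pos: [0.5625, -0.0409, 0.0602]
ee_rot: [3.141, 0.001, 1.309]
force: [-9.8, -20.2, 31.7]
opening: 0.0853
grip_force: 18.7
```

```bash
python3 -m pendant '[[0.003,0.0116,0.008,0,0,0],[0.007,0.026,0.016,0,0,0],[0.007,0.026,0.016,0,0,0]]'
```

```text
time: 22.3
ee_pos: [0.5636, -0.0368, 0.0628]
ee_rot: [3.141, 0.001, 1.309]
force: [-10.6, -18.1, 33.6]
opening: 0.0854
grip_force: 19.3
```

```bash
python3 - <<'E'
from h import *
a=vision.snapshot("wrist")[60:380,80:580]
im=vision.snapshot("side"); b=cv2.resize(im[190:290,310:440],None,fx=2.3,fy=2.4,interpolation=cv2.INTER_CUBIC)
im=vision.snapshot("scene"); d=cv2.resize(im[190:290,220:330],None,fx=2.4,fy=2.4,interpolation=cv2.INTER_CUBIC)
o=np.zeros((560,600,3),np.uint8); o[:320,:500]=a; o[320:560,:299]=b[:240]; o[320:560,300:564]=d; cv2.imwrite("pics/c5.png",o)
E
```

```text
(no output)
```

View pics/c5.png

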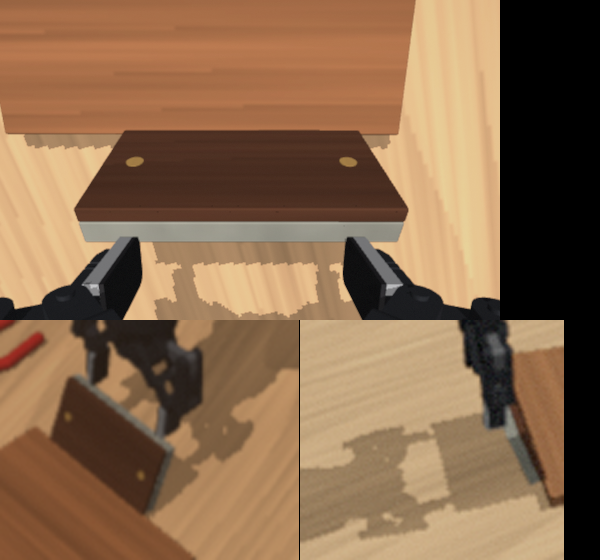

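The crops show the stone steeply tilted (about 70°). Its grey bottom corner rests on both fingertips, its back leans towards the board, and its foot is in the gap by the edge. I'll carry on forward.

```bash
python3 -m pendant '[[0.003,0.0116,0.006,0,0,0],[0.0075,0.028,0.012,0,0,0],[0.0075,0.028,0.012,0,0,0]]'
```

```text
time: 22.82
ee_pos: [0.5648, -0.0326, 0.0649]
ee_rot: [3.14, 0.001, 1.309]
force: [-12.7, -17.2, 41.0]
opening: 0.0854
grip_force: 22.4
```

```bash
python3 -m pendant '[[0.002,0.0077,0.009,0,0,0],[0.007,0.0258,0.017,0,0,0],[0.007,0.0258,0.017,0,0,0]]'
```

```text
time: 23.2
ee_pos: [0.5659, -0.0283, 0.0671]
ee_rot: [3.14, 0.001, 1.309]
force: [-8.7, -11.4, 33.4]
opening: 0.0855
grip_force: 17.8
```

```bash
python3 -m pendant '[[0.003,0.0116,0.006,0,0,0],[0.007,0.0258,0.010,0,0,0],[0.007,0.0258,0.010,0,0,0]]'
```

```text
time: 23.58
ee_pos: [0.567, -0.0242, 0.0687]
ee_rot: [3.14, 0.0, 1.309]
force: [-9.4, -9.4, 33.7]
opening: 0.0856
grip_force: 17.8
```

```bash
python3 -m pendant '[[0.004,0.015,0.005,0,0,0],[0.0085,0.032,0.009,0,0,0],[0.0085,0.032,0.009,0,0,0]]'
python3 - <<'E'
from h import *
a=vision.snapshot("wrist")[60:380,80:580]
im=vision.snapshot("side"); b=cv2.resize(im[190:290,310:440],None,fx=2.3,fy=2.4,interpolation=cv2.INTER_CUBIC)
im=vision.snapshot("scene"); d=cv2.resize(im[190:290,220:330],None,fx=2.4,fy=2.4,interpolation=cv2.INTER_CUBIC)
o=np.zeros((560,600,3),np.uint8); o[:320,:500]=a; o[320:560,:299]=b[:240]; o[320:560,300:564]=d; cv2.imwrite("pics/c6.png",o)
E
```

```text
time: 23.95
ee_pos: [0.5684, -0.0192, 0.0702]
ee_rot: [3.14, 0.0, 1.309]
force: [-9.3, -7.6, 37.1]
opening: 0.0854
grip_force: 18.7
```

View pics/c6.png

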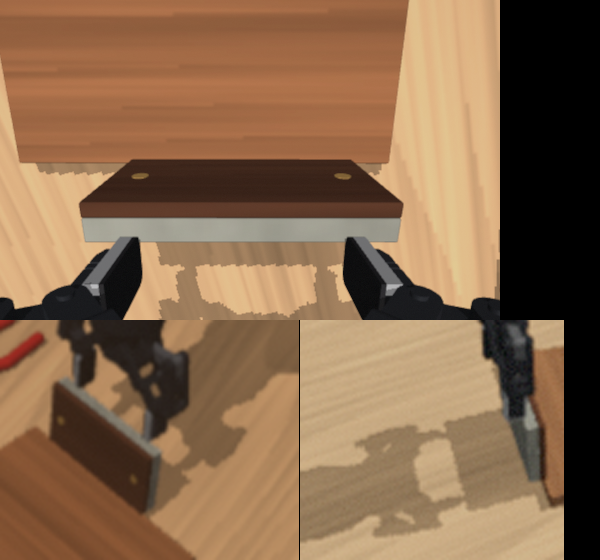

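```bash
python3 - <<'E'
from h import *
K,A,t=cam("wrist"); s=env.read_state(); print(s["force"])
e=np.array([.5533+81e-3*.2588,-.0737+81e-3*.9659]); u=np.array([.2588,.9659])
Ki=np.linalg.inv(K)
P=[]
for l,r in [((160,263),(483,263)),((211,220),(432,220))]:
    d=K[0,0]*.130/(r[0]-l[0]); m=(np.array(l)+r)/2
    p=A@(Ki@np.array([*m,1])*d)+t; P.append(p); print("u",(p[:2]-e)@u,"z",p[2])
# also near-stone edge (row 301), width 83..400
d=K[0,0]*.130/(400-83); p=A@(Ki@np.array([321.5,301,1])*d)+t; print("stone edge u",(p[:2]-e)@u,p[2])
E
```

```text
[-9.84076522 -8.67901177 37.20263184]
u -0.000992941316300035 z 0.08486341580948398
u 0.00176194975659458 z 0.018044052385974008
stone edge u -0.016846957528989376 0.08673773577234248
```

The stone is close to upright: wood top edge at u = -1 mm, z = 85 mm. Its lead corner is caught on the board's top edge. I'll swing on about that edge.

```bash
python3 -m pendant '[[0.003,0.012,0.007,0,0,0],[0.0085,0.032,0.013,0,0,0],[0.0085,0.032,0.013,0,0,0]]'
```

```text
time: 24.48
ee_pos: [0.5697, -0.0141, 0.0716]
ee_rot: [3.14, -0.0, 1.309]
force: [-6.2, -3.1, 26.6]
opening: 0.0853
grip_force: 13.2
```

```bash
python3 -m pendant '[[0.004,0.015,0.003,0,0,0],[0.0085,0.032,0.005,0,0,0],[0.0085,0.032,0.005,0,0,0]]'
```

```text
time: 24.85
ee_pos: [0.5711, -0.0092, 0.0724]
ee_rot: [3.14, -0.0, 1.309]
force: [-5.6, -2.4, 26.8]
opening: 0.0856
grip_force: 13.3
```

```bash
python3 -m pendant '[[0.005,0.0193,0.001,0,0,0],[0.0104,0.0386,0.002,0,0,0],[0.0104,0.0386,0.002,0,0,0]]'
```

```text
time: 25.22
ee_pos: [0.5727, -0.0031, 0.0728]
ee_rot: [3.14, -0.001, 1.309]
force: [-5.5, 1.3, 29.3]
opening: 0.0854
grip_force: 14.2
```

```bash
python3 -m pendant '[[0.005,0.0193,0.001,0,0,0],[0.010,0.0386,0.001,0,0,0],[0.014,0.052,0.001,0,0,0],[0.014,0.052,0.001,0,0,0]]'
```

```text
time: 25.72
ee_pos: [0.5749, 0.0049, 0.0728]
ee_rot: [3.14, -0.001, 1.309]
force: [-3.5, 1.7, 23.9]
opening: 0.0858
grip_force: 11.9
```

```bash
python3 -m pendant '[[0.005,0.0193,0.0,0,0,0],[0.010,0.0386,0,0,0,0],[0.016,0.06,0,0,0,0],[0.021,0.078,0.0,0,0,0],[0.021,0.078,0,0,0,0]]'
python3 - <<'E'
from h import *
a=vision.snapshot("wrist")[60:380,80:580]
im=vision.snapshot("side"); b=cv2.resize(im[190:290,310:440],None,fx=2.3,fy=2.4,interpolation=cv2.INTER_CUBIC)
im=vision.snapshot("scene"); d=cv2.resize(im[190:290,220:330],None,fx=2.4,fy=2.4,interpolation=cv2.INTER_CUBIC)
o=np.zeros((560,600,3),np.uint8); o[:320,:500]=a; o[320:560,:299]=b[:240]; o[320:560,300:564]=d; cv2.imwrite("pics/c7.png",o)
E
```

```text
time: 26.35
ee_pos: [0.5776, 0.0163, 0.0716]
ee_rot: [3.141, -0.0, 1.309]
force: [0.2, 1.6, 4.6]
opening: 0.0859
grip_force: 2.3
```

View pics/c7.png

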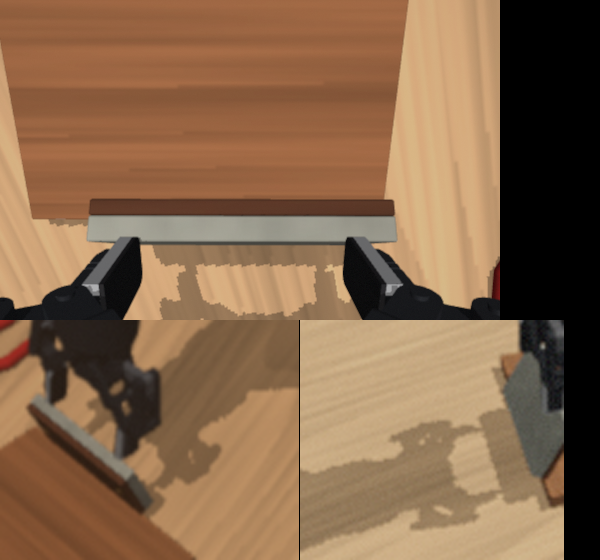

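The stone leans past upright over the board, grey face towards the tool. One more gentle push should drop it.

```bash
python3 -m pendant '[[0.008,0.03,0.0,0,0,0],[0.016,0.06,0,0,0,0],[0.024,0.09,0,0,0,0],[0.024,0.09,0.0,0,0,0],[0.024,0.09,0,0,0,0]]'
python3 - <<'E'
from h import *
a=vision.snapshot("wrist")[60:380,80:580]
im=vision.snapshot("side"); b=cv2.resize(im[190:290,310:440],None,fx=2.3,fy=2.4,interpolation=cv2.INTER_CUBIC)
im=vision.snapshot("scene"); d=cv2.resize(im[180:280,270:380],None,fx=2.4,fy=2.4,interpolation=cv2.INTER_CUBIC)
o=np.zeros((560,600,3),np.uint8); o[:320,:500]=a; o[320:560,:299]=b[:240]; o[320:560,300:564]=d; cv2.imwrite("pics/c8.png",o)
E
```

```text
time: 27.12
ee_pos: [0.5808, 0.0295, 0.0715]
ee_rot: [-3.141, 0.0, 1.309]
force: [0.3, -0.4, 0.5]
opening: 0.0852
grip_force: 0.0
```

View pics/c8.png

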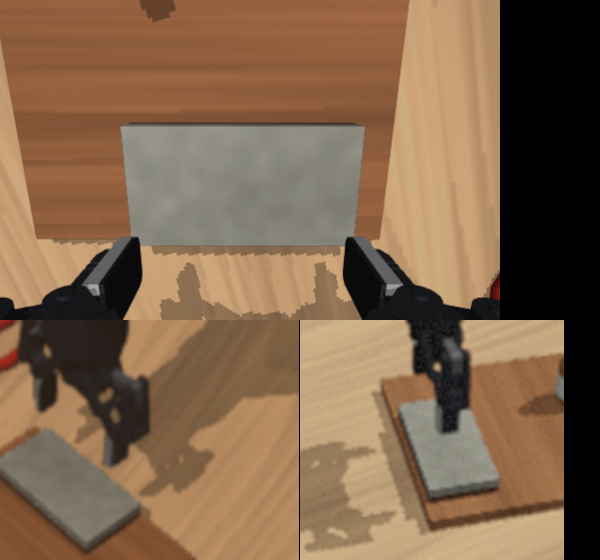

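The stone lies flat on the board with its grey face up. In the wrist view it spans (201–444, 185–305), and its near side is at about the board edge. I'll retreat and check everything.

```bash
python3 -m pendant '[[0,0,0.2,0,0,0],[-0.05,-0.2,0.5,0,0,0],[-0.15,-0.5,0.8,0,0,0],[-0.2,-0.7,0.9,0,0,0],[-0.2,-0.7,0.9,0,0,0]]'
python3 - <<'E'
from h import *
for n in("scene","side"):
    vision.snapshot(n); c=cam(n)
    for l in["stone_mid","oil","mug","tin","pliers"]:
        r=vision.pinpoint(n,l)
        print(n,l,[(round(x["score"],2),(c[1]@np.array(x["at"])+c[2]).round(3)) for x in r[:1]])
    print(rect(n,"stone",.033,c))
E
```

```text
time: 27.9
ee_pos: [0.5512, -0.0776, 0.2082]
ee_rot: [3.139, 0.0, 1.306]
force: [-0.3, 0.6, 0.9]
opening: 0.0853
grip_force: 0.0
scene stone_mid [(0.62, array([0.587, 0.046, 0.026]))]
scene oil [(0.79, array([0.574, 0.201, 0.021]))]
scene mug [(0.58, array([0.446, 0.375, 0.002]))]
scene tin [(0.68, array([ 0.631, -0.384,  0.005]))]
scene pliers [(0.63, array([ 0.774, -0.041,  0.003]))]
(0.88, 1286, ((594.0230712890625, 38.52967834472656), (74.55078887939453, 147.18228149414062), 75.30619812011719))
side stone_mid [(0.96, array([0.583, 0.041, 0.021]))]
side oil [(0.56, array([0.57 , 0.2  , 0.013]))]
side mug [(0.7, array([ 0.444,  0.38 , -0.002]))]
side tin [(0.87, array([ 0.629, -0.383,  0.003]))]
side pliers []
(0.8, 1656, ((580.4835205078125, 50.10987091064453), (78.37449645996094, 137.984619140625), 74.5086669921875))
```

```bash
python3 -c "
from plant import env; print(env.sign_off())"
```

```text
the job is handed in; nothing more can be done
None
```

The stone lies flat on the board with its grey face up, flipped over the board's edge after one slip and a second try at the lift. The oil bottle, mug, tin and pliers still measure at their starting places, and the job was handed in at about 28 s.

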